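# Lift a spiny cactus with the spring tongs

## Robot

A 6-joint arm with a two-finger parallel gripper is mounted at the origin on the work surface. World frame = base frame: x ahead of the robot, y to its left, z up, the work surface at z = 0. Lengths are in m, angles in degrees, forces in N, time in s.
With the tool pointing down it reaches from about 0.4 to 0.825 m from the base axis. Payload 7 kg.
Tool frame: the origin (TCP) lies on the mounting face of the last link; the fingertips stand 178 mm ahead of it and the grasp point (between the pads) lies 159 mm ahead of it; z points along the fingers, y is the direction in which the jaws open and shut (so a half turn about z gives the same grasp; the last joint's range is limited). The gripper opens to 88 mm and grips with 3 to 60 N. Pads are 19 mm wide; open, the fingers measure 130 mm over their backs; the gripper's body (78 mm by 193 mm) begins 47 mm behind the grasp point.
Start: joints at [-47.149, 20.546, 0.682, 0, -70.136, -16.507], TCP at [0.3, -0.605, 0.405] pointing down, gripper open.
Joint ranges: [-176.03, 176.03], [-82.01, 121.73], [-58.28, 71.71], [-173.87, 95.51], [-174.79, -0.11], [-173.66, 173.66]. Speed limits (degrees/s): [136.94, 136.94, 172.46, 180, 180, 180].

## Interface

Orientations are given as [roll, pitch, yaw] about the fixed x, y, z axes, in that order (R = Rz(yaw) Ry(pitch) Rx(roll)).
In Python, from plant import r gives the robot as it stands. The module is installed in compiled form; this text tells all that it offers.
- The arm moves only by the tool carry_out, never from a script. Its argument "plan" is a list of rows, each a list of 3 entries, a list of its own where there are three numbers: the shift along the tool's x, y, z in m, then the turn, a rotation vector about the tool's x, y, z in degrees, then the closure in counts, from 0 (fully open) to 255 (shut). In form: [[[x, y, z], [ax, ay, az], hand], ...]. A call has 1 to 12 rows; each row shifts and turns the commanded pose from where the row before left it, along the tool's axes as they then stand; what a row does not reach is not made up. A row lasts 1/12 s, in which the tool goes at most 41.7 mm and 7.16 degrees, less where a joint would pass 70% of its speed; a pose out of reach is approached as far as the arm can. A call is refused whole if a number of a shift passes 0.0417 or a number of a turn 7.16, either way. A call with a gripper value outside its range is refused whole. The fingers move at their own pace and stop on an object; "grip_force" is the grip in N (left out, the last holds). Time passes only in rows, so rows that do not move let the fingers close. It gives the time, the measured TCP pose, the force and the opening at its end, in the units of the state.
- r.get_state(): the state, without advancing time (a new reading comes with each control period).
- r.capture(name): name is "scene" or "top"; returns the picture (420x560x3 uint8, red, green, blue); there is no depth.
- r.get_calibration(name): a dict with "K" (3x3 intrinsics, pixels), "rvec" (rotation vector, rad) and "tvec" (3), from world to camera coordinates, as OpenCV has them. Camera axes: x right, y down, z forward; pixel columns grow to the right and rows downward; lengths in m; the calibration is good to about 2 mm. A picture is of the moment at which its call begins. get_calibration takes no time and is no camera call.
- r.close_job(): hands the job in, once; it reports no verdict.
The state is a dict: "time_s": time; "joints": joint angles; "qd": joint speeds; "joint_torque": joint torques, N m; "tcp_pos": TCP position; "eef_rot": TCP orientation; "contact_force": force on the tool from outside, world axes, zero at the start; "moment": the same for the moment, N m; "gripper_width": finger opening in m.
Only numpy, scipy, OpenCV 4.12 (cv2) and the standard library are available. Lean on these libraries where they do the work, as an engineer would, in place of code of your own. Each camera call takes 0.05 s, during which the arm holds its last target. There are 200 camera calls.

## Task

Take the steel spring tongs up and off their hook on the rail, close them on the little spiny cactus standing on the slate tile, and lift it upright at least 12 cm above the slate without the gripper itself ever touching the cactus. Finish while holding it there, still pinched in the tongs; leave the trowel, the rake, the pot and the bell jar as they are.

Things in the scene. Friction and masses are not known exactly. Their poses are not given: they have to be found in the camera images.
- tongs_grip (a point): Spring tongs of bright steel strip 18 mm wide, 143 mm tall, 90 g, hanging tips down by their bow over any one of the three hooks. This point: midway between their two black rubber finger rests (bars 12 mm thick, 24 mm long along x), 37 mm below the bow's top; 46 mm over both rests when open. Squeeze there, a finger on each rest, along y. x runs along the hook away from the robot, z up to the bow
- tongs_tips (a point): Point between the tongs' two tips, 93 mm straight below tongs_grip, same axes. Each tip is a shallow upright trough, 26 mm wide along x and 26 mm tall, that centres a round thing. Open, the tips stand 70 mm apart inside, and their lower ends are 106 mm below tongs_grip; closed on the cactus 110 mm below
- tongs: The whole tongs (bow and both legs); origin at the inside of the bow's top, where it hangs on the hook, 34 mm above tongs_grip, same axes
- tongs_left: The tongs' leg on their +y side; origin inside the bow's top, 34 mm above tongs_grip, about which both legs turn together, springing apart. Each mm squeezed off the width over the rests brings the tips 3.9 mm together. Squeezed to about 43.5 mm the tongs are carried firmly, still open (6 N on each rest)
- tongs_right: The tongs' leg on their -y side; origin as the other leg's. Closed on the cactus, the tongs measure about 35 mm over the rests, where their spring pushes back with about 11 N on each; a grip of about 45 N then holds the cactus firmly
- cactus: The cactus itself: origin at the centre of its flat underside, z up its stem
- cactus_mid (a point): Centre (half-way up) of the small green ribbed barrel cactus with pale spines, rigid, 36 mm in diameter, 44 mm tall, about 35 g, standing loose on the slate tile; this point is 22 mm above the tile's top; z up its stem
- tile: Dark grey slate tile, 140 x 140 mm, 8 mm thick, fixed flat on the bench; origin at the centre of its underside
- rail: Fixed steel hook rail: bar 480 mm long along its y, 270 mm above the bench, on two posts; origin on the bench under the bar's middle. Three hooks (8 mm rod, at y = -140, 0, 140 mm) reach 80 mm out along -x (to the robot) at that height, their ends turned up 16 mm. Tools hang 50 mm out from the bar: raise 25 mm, then draw off along -x
- trowel: Steel hand trowel, 222 mm long and 50 mm wide, hanging loose by a wire loop; leave it. Origin at the loop's top
- rake: Small steel hand rake, 195 mm long and 72 mm wide, hanging loose by a wire loop; leave it. Origin at the loop's top
- pot: Empty blue plastic pot, 90 mm across, 85 mm tall, loose; leave it. Origin under its centre
- jar: Clear glass bell jar with a ball knob, 100 mm across, 151 mm tall, loose; leave it. Origin under its centre
Not all that is in view belongs to the job. Several things have the shape of the pot; the one meant has the colours described above. What is shaped like the trowel but purple is not meant.

How it is judged (in metres and radians):
On the way, in this order (a step that is already met when the one before it is completed fails the run):
1. the tongs are lifted off their hook, held by the gripper, the cactus still standing on the slate (distance of tongs_grip from where it was at the start of the episode above 0.05 m and (contact force between the fingers and tongs_left above 1 N or contact force between the fingers and tongs_right above 1 N) and contact force between tongs and rail below 0.05 N and z of cactus_mid in the frame of tile below 0.05 m), for 0.2 s.
2. both tips of the tongs press on the cactus (contact force between each of tongs_left, tongs_right and cactus above 0.3 N and (contact force between the fingers and tongs_left above 1 N or contact force between the fingers and tongs_right above 1 N)), for 0.2 s.
At the end, for the whole second after the job is handed in: The cactus is still and upright within 0.6 rad between both tips of the tongs, its centre over 12 cm above the tile's underside, the fingers on both legs, the tongs off the rail, nothing else touching the cactus; trowel, rake, pot and jar within 3 cm of their places (z of cactus_mid in the frame of tile above 0.12 m and angle between cactus_mid's own z axis and vertical below 0.6 rad and linear speed of cactus below 0.05 m/s and contact force between each of tongs_left, tongs_right and cactus above 0.3 N and contact force between the fingers and tongs_left above 1 N and contact force between the fingers and tongs_right above 1 N and contact force between cactus and the fingers below 0.2 N and contact force between cactus and the arm below 0.2 N and contact force between each of cactus, tongs and rail below 0.05 N and contact force between cactus and tile below 0.05 N and contact force between cactus and trowel below 0.05 N and contact force between cactus and rake below 0.05 N and contact force between cactus and pot below 0.05 N and contact force between cactus and jar below 0.05 N and distance of each of trowel, rake, pot, jar from where it was at the start of the episode below 0.03 m); the arm keeps its last pose, push and grip.
It fails at once if the gripper or arm touches the cactus (contact force between any of the fingers, the arm and cactus above 0.5 N).
It fails at once if the trowel, the rake, the pot or the bell jar is moved more than 5 cm (distance of any of trowel, rake, pot, jar from where it was at the start of the episode above 0.05 m).
It also fails if it takes over 45 s, if anything falls off the work surface, if the arm or the gripper's body presses on something with over 40 N, if the wrist force passes 120 N, or if a joint passes its speed limit or range.

## Working session

There is one attempt and no reset: what is moved stays moved. The work goes in short steps, Python scripts to look and compute and a tool call to move; the robot and the scene stay as the last step left them, time stands still between calls to the robot, and variables do not carry over. Pictures are saved under pics/ and viewed, about 8 in all and at most 12, crops included, and the job is handed in when it is done.

Besides the shell and the picture viewer there is one more tool, called after "Request:" by a JSON object that holds its "api" and its "payload", one argument or row to a line. carry_out: Moves the arm, as the interface text tells. Its arguments: {"type":"object","properties":{"plan":{"type":"array","items":{"type":"array"}},"grip_force":{"type":"number"}},"required":["plan"]}

```bash
mkdir -p pics; python3 - <<'E'
from plant import r
import cv2,numpy as np
for n in("scene","top"):
    im=r.capture(n); cv2.imwrite(f"pics/{n}0.png",im[:,:,::-1])
    c=r.get_calibration(n); R=cv2.Rodrigues(np.array(c["rvec"],float))[0]
    print(n,np.round(c["K"],1).tolist(),"cam",np.round(-R.T@np.array(c["tvec"]).ravel(),3),"R",np.round(R,2).tolist())
print(r.get_state())
E
```

```text
scene [[493.9, 0.0, 277.9], [0.0, 493.9, 216.9], [0.0, 0.0, 1.0]] cam [ 1.086 -0.101  1.151] R [[0.19, 0.98, 0.01], [0.84, -0.16, -0.52], [-0.51, 0.1, -0.85]]
top [[513.3, 0.0, 279.4], [0.0, 513.3, 217.6], [0.0, 0.0, 1.0]] cam [0.231 0.018 1.528] R [[0.07, -1.0, 0.0], [-0.98, -0.06, -0.21], [0.21, 0.01, -0.98]]
{'time_s': 0.1, 'joints': array([-4.71489157e+01,  2.05860692e+01,  6.38179787e-01, -1.72315751e-02,
       -7.01347181e+01, -1.65072594e+01]), 'qd': array([ 0.03146247, -0.10639497,  0.11255545, -0.0762301 , -0.08987367,
        0.04405747]), 'joint_torque': array([-1.85741577e-03, -5.84166133e+01,  2.93753117e+01,  7.01543212e+00,
        1.02410957e-02, -5.09708525e-05]), 'tcp_pos': array([ 0.29945578, -0.60474119,  0.4038256 ]), 'eef_rot': array([ 1.79916194e+02, -7.94192464e-03, -1.53662037e+02]), 'contact_force': array([ 0.24468526,  0.57297319, -0.4296309 ]), 'moment': array([ 0.01790759,  0.0173971 , -0.01092461]), 'gripper_width': 0.08743957294744018}
```

View pics/scene0.png

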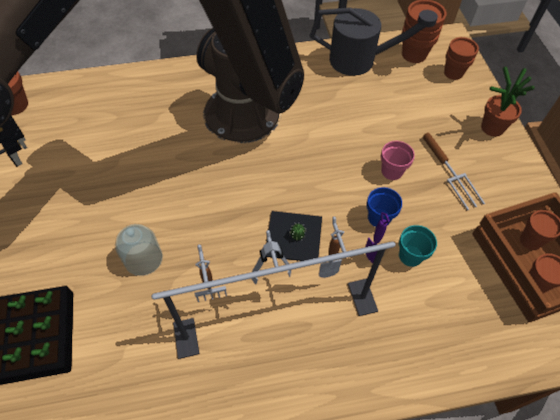

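View pics/top0.png

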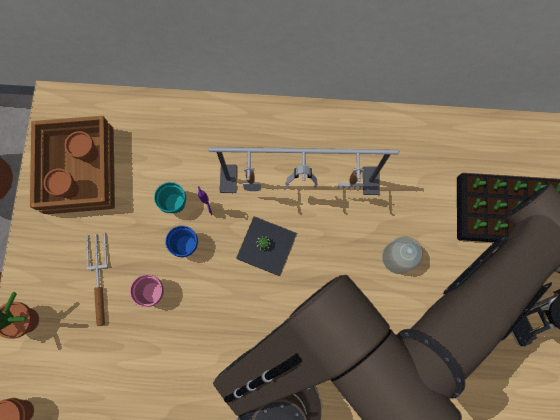

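Candidates for the tongs, by hook in the top view: (250,180) trowel-like, (300,175) a wide bow with two legs, (357,178) rake-like. The scene view has the matching pixels at about (335,245), (272,250) and (205,265). I'll check the middle one in a close crop.

```bash
python3 - <<'E'
import cv2,numpy as np
a=cv2.imread("pics/top0.png")[135:285,205:405]; b=cv2.imread("pics/scene0.png")[195:345,150:400]
A=cv2.resize(a,None,fx=2,fy=2,interpolation=2);A=cv2.resize(a,(800,600),interpolation=2)
cv2.imwrite("pics/c1.png",A); cv2.imwrite("pics/c2.png",cv2.resize(b,(800,480),interpolation=2))
E
```

```text
(no output)
```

View pics/c1.png

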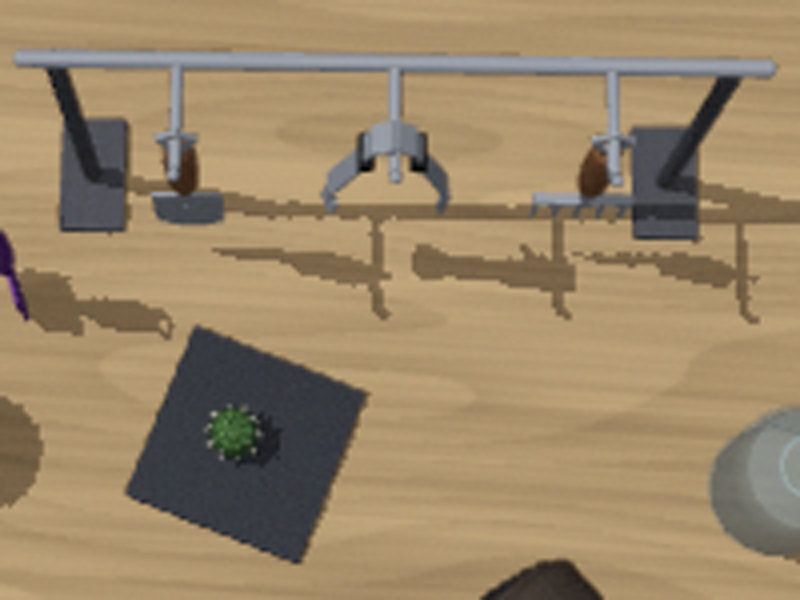

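View pics/c2.png

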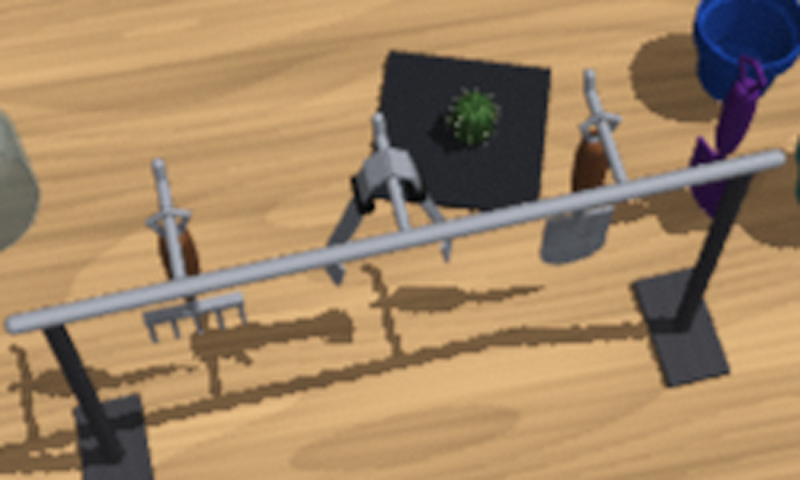

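The crops show the tongs (wide bow, two black rests) on the middle hook, with the bow at crop (395,135). The trowel hangs on the left hook and the rake on the right. The cactus is on the tile at crop (235,433). Next I'll triangulate.

```bash
cat > h.py <<'E'
import cv2,numpy as np
from plant import r
def cam(n):
    c=r.get_calibration(n);R=cv2.Rodrigues(np.array(c["rvec"],float))[0];t=np.array(c["tvec"],float).ravel()
    return np.array(c["K"]),R,t
def ray(n,p):
    K,R,t=cam(n);d=R.T@np.linalg.solve(K,[p[0],p[1],1]);return -R.T@t,d/np.linalg.norm(d)
def plane(n,p,z):
    o,d=ray(n,p);return o+d*(z-o[2])/d[2]
def tri(p,q):
    a,u=ray("top",p);b,v=ray("scene",q)
    s=np.linalg.lstsq(np.c_[u,-v],b-a,rcond=None)[0];P,Q=a+u*s[0],b+v*s[1]
    return (P+Q)/2,np.linalg.norm(P-Q)
def proj(n,P):
    K,R,t=cam(n);x=K@(R@np.array(P)+t);return x[:2]/x[2]
E
python3 - <<'E'
from h import *
np.set_printoptions(precision=4,suppress=True)
T=lambda x,y:((x+.5)/4-.5+205,(y+.5)/4-.5+135)
S=lambda x,y:((x+.5)/3.2-.5+150,(y+.5)/3.2-.5+195)
a=tri(T(15,58),S(783,157));b=tri(T(775,68),S(10,323))
print("bar",a,b,np.linalg.norm(a[0]-b[0]))
A,B=plane("top",T(15,58),.27),plane("top",T(775,68),.27);A2,B2=plane("scene",S(783,157),.27),plane("scene",S(10,323),.27)
for P,Q in((A,B),(A2,B2)): d=P-Q;print("bar270",P,Q,np.linalg.norm(d),np.degrees(np.arctan2(d[1],d[0]))-90,"mid",(P+Q)/2)
print("hook tip mid",tri(T(397,180),S(378,117)),"hook tip L",tri(T(175,180),S(589,73)),"R",tri(T(615,184),S(158,163)))
# masks
for n in("top","scene"):
    im=cv2.imread(f"pics/{n}0.png");h=cv2.cvtColor(im,cv2.COLOR_BGR2HSV)
    m=cv2.inRange(h,(40,70,40),(80,255,255));k,l,s,c=cv2.connectedComponentsWithStats(m)
    ref=(263,243) if n=="top" else (298,231)
    i=1+min(range(k-1),key=lambda i:np.hypot(*(c[i+1]-ref))+ (1e3 if s[i+1][4]<30 else 0));print(n,"cactus",c[i],s[i]);
    print([plane(n,c[i],z) for z in(.03,.045,.052)])
    globals()[n]=c[i]
print("tri cactus",tri(top,scene))
C=[plane("top",T(*p),.008) for p in((197,326),(368,394),(300,563),(127,493))];print("tile",np.array(C),np.mean(C,0),[np.linalg.norm(C[i]-C[i-1]) for i in range(4)])
for nm,p,q in(("jar",T(790,480),S(0,170)),): print(nm,plane("top",(403,255),.08),"pot",plane("top",(182,241),.08))
print("bow edge rests top", tri(T(365,150),S(417,187)),tri(T(420,152),S(362,193)))
print("tips",tri(T(330,205),S(447,253)),tri(T(444,206),S(335,277)))
E
```

```text
bar (array([0.664 , 0.2269, 0.2699]), np.float64(0.0009393516701671355)) (array([ 0.6886, -0.2604,  0.2728]), np.float64(0.001044484062380403)) 0.48792522183103837
bar270 [0.6641 0.2273 0.27  ] [ 0.6896 -0.2616  0.27  ] 0.48956650453620026 2.985825924075243 mid [ 0.6769 -0.0171  0.27  ]
bar270 [0.664  0.2264 0.27  ] [ 0.6874 -0.2604  0.27  ] 0.48732826094154486 2.7558116558761867 mid [ 0.6757 -0.017   0.27  ]
hook tip mid (array([ 0.5953, -0.0221,  0.2821]), np.float64(0.0005835317576340647)) hook tip L (array([0.5868, 0.1177, 0.2801]), np.float64(0.000771274634490516)) R (array([ 0.6021, -0.161 ,  0.2805]), np.float64(0.0022511750387274486))
top cactus [262.8058 242.5631] [258 237  11  12 103]
[array([0.4683, 0.0797, 0.03  ]), array([0.4659, 0.0791, 0.045 ]), array([0.4648, 0.0788, 0.052 ])]
scene cactus [298.2628 230.5036] [292 224  13  16 137]
[array([0.4653, 0.0799, 0.03  ]), array([0.4736, 0.0775, 0.045 ]), array([0.4775, 0.0763, 0.052 ])]
tri cactus (array([0.4676, 0.0794, 0.0342]), np.float64(0.00037227980639469266))
tile [[ 0.5508  0.1135  0.008 ]
 [ 0.5071 -0.0188  0.008 ]
 [ 0.3772  0.024   0.008 ]
 [ 0.4206  0.1558  0.008 ]] [0.4639 0.0686 0.008 ] [np.float64(0.13689458050668668), np.float64(0.13927584528072137), np.float64(0.1367942500665002), np.float64(0.1388535173268752)]
jar [ 0.4509 -0.3223  0.08  ] pot [0.4498 0.3082 0.08  ]
bow edge rests top (array([ 0.6269, -0.002 ,  0.2388]), np.float64(0.0004613042779147746)) (array([ 0.6267, -0.0379,  0.2427]), np.float64(0.0006688854751930505))
tips (array([0.6218, 0.0203, 0.1183]), np.float64(0.0031120502130073994)) (array([ 0.6261, -0.061 ,  0.1192]), np.float64(0.0021717342346230166))
```

Tongs grip ≈ (0.626, -0.020, 0.240), rail yaw ≈ 2.8°, and cactus ≈ (0.467, 0.079), 26 mm above the tile's top at mask centre. The bar length (0.488 m), tile sides (0.138 m) and rest heights (0.24 m) all agree with the given sizes. The plan is to come in nearly level, pitched 15° down, so the body clears the hook's end.

```bash
cat >> h.py <<'E'
from scipy.spatial.transform import Rotation as Ro
np.set_printoptions(precision=4,suppress=True)
def goal(yaw,pitch):
    y,p=np.radians([yaw,pitch]);z=np.array([np.cos(p)*np.cos(y),np.cos(p)*np.sin(y),-np.sin(p)]);j=np.array([-np.sin(y),np.cos(y),0])
    return np.c_[np.cross(j,z),j,z]
def go(P,G):
    s=r.get_state();R=Ro.from_euler("xyz",s["eef_rot"],degrees=True).as_matrix();d=np.array(P)-s["tcp_pos"]
    print("t",round(s["time_s"],2),"tcp",s["tcp_pos"],"q",s["joints"],"w",s["gripper_width"],"F",s["contact_force"])
    print("shift now-frame",R.T@d,"goal-frame",G.T@d,"turn",Ro.from_matrix(R.T@G).as_rotvec(degrees=True),"world d",d)
E
python3 -c "
from h import *
go([.40,-.06,.40],goal(2.8,15))"
```

```text
t 0.1 tcp [ 0.2995 -0.6047  0.4038] q [-47.1489  20.5861   0.6382  -0.0172 -70.1347 -16.5073] w 0.08743957294744018 F [ 0.2447  0.573  -0.4296]
shift now-frame [-0.3318  0.4436  0.0044] goal-frame [-0.0292  0.5392  0.1237] turn [ 15.4621 -73.9036  20.0077] world d [ 0.1005  0.5447 -0.0038]
```

Request:
{"api": "carry_out", "payload": {
  "plan": [
    [[-0.0237, 0.0317, 0], [0, 0, 0], 0],
    [[-0.0237, 0.0317, 0], [0, 0, 0], 0],
    [[-0.0237, 0.0317, 0], [0, 0, 0], 0],
    [[-0.0237, 0.0317, 0], [0, 0, 0], 0],
    [[-0.0237, 0.0317, 0], [0, 0, 0], 0],
    [[-0.0237, 0.0317, 0], [0, 0, 0], 0],
    [[-0.0237, 0.0317, 0], [0, 0, 0], 0],
    [[-0.0237, 0.0317, 0], [0, 0, 0], 0],
    [[-0.0237, 0.0317, 0], [0, 0, 0], 0],
    [[-0.0237, 0.0317, 0], [0, 0, 0], 0],
    [[-0.0237, 0.0317, 0], [0, 0, 0], 0],
    [[-0.0237, 0.0317, 0], [0, 0, 0], 0]
  ]
}}

```text
time_s: 1.1
tcp_pos: [0.3851, -0.1361, 0.4047]
eef_rot: [-180.0, 0.0, -153.7]
contact_force: [1.3, -0.3, 0.6]
gripper_width: 0.0877
```

Request:
{"api": "carry_out", "payload": {
  "plan": [
    [[0, 0, 0], [1.4, -6.7, 1.8], 0],
    [[0, 0, 0], [1.4, -6.7, 1.8], 0],
    [[0, 0, 0], [1.4, -6.7, 1.8], 0],
    [[0, 0, 0], [1.4, -6.7, 1.8], 0],
    [[0, 0, 0], [1.4, -6.7, 1.8], 0],
    [[0, 0, 0], [1.4, -6.7, 1.8], 0],
    [[0, 0, 0], [1.4, -6.7, 1.8], 0],
    [[0, 0, 0], [1.4, -6.7, 1.8], 0],
    [[0, 0, 0], [1.4, -6.7, 1.8], 0],
    [[0, 0, 0], [1.4, -6.7, 1.8], 0],
    [[0, 0, 0], [1.4, -6.7, 1.8], 0],
    [[0, 0, 0], [0, 0, 0], 0]
  ]
}}

```text
time_s: 2.1
tcp_pos: [0.3811, -0.1443, 0.4098]
eef_rot: [-176.1, 64.4, -171.2]
contact_force: [1.3, -1.8, -0.3]
gripper_width: 0.0878
```

```bash
python3 -c "
from h import *
go([.39,-.031,.2825],goal(2.8,15))"
```

```text
t 2.1 tcp [ 0.3811 -0.1443  0.4098] q [  4.3509 -19.0092 -44.2048 -25.2978  -0.3978 -62.7639] w 0.08780537083791362 F [ 1.2683 -1.8146 -0.3098]
shift now-frame [0.1035 0.1157 0.071 ] goal-frame [0.1192 0.1127 0.0469] turn [  1.8048 -10.5272   2.4558] world d [ 0.0089  0.1133 -0.1273]
```

Joint 5 hit its limit (-0.1°): held straight ahead with a level tool, the forearm is too steep. I'll log a few varied poses and fit the kinematics so I can pick a feasible pitch and yaw.

Request:
{"api": "carry_out", "payload": {
  "plan": [
    [[0, 0, 0], [0, 7, 0], 0],
    [[0, 0, 0], [0, 7, 0], 0],
    [[0, 0, 0], [0, 7, 0], 0],
    [[0, 0, 0], [0, 7, 0], 0],
    [[0, 0, 0], [0, 0, 0], 0]
  ]
}}

```text
time_s: 2.52
tcp_pos: [0.3833, -0.1581, 0.4095]
eef_rot: [-177.9, 39.3, -172.2]
contact_force: [2.2, 0.5, 0.6]
gripper_width: 0.0876
```

```bash
cat > log.py <<'E'
from h import *; import json
s=r.get_state(); open("log.jsonl","a").write(json.dumps({k:np.array(s[k]).tolist() for k in("joints","tcp_pos","eef_rot")})+"\n");print(s["joints"],s["tcp_pos"],s["qd"].max())
E
python3 log.py
cat >> log.jsonl <<'E'
{"joints":[4.3509,-19.0092,-44.2048,-25.2978,-0.3978,-62.7639],"tcp_pos":[0.3811,-0.1443,0.4098],"eef_rot":[-176.1,64.4,-171.2]}
{"joints":[-47.1489,20.5861,0.6382,-0.0172,-70.1347,-16.5073],"tcp_pos":[0.29946,-0.60474,0.40383],"eef_rot":[179.916,-0.008,-153.662]}
E
```

```text
[  5.4927 -16.7388 -44.4819   1.7098 -22.939  -89.7831] [ 0.3833 -0.1581  0.4095] 18.385023006402843
```

Request:
{"api": "carry_out", "payload": {
  "plan": [
    [[0, 0, 0], [7, 0, 0], 0],
    [[0, 0, 0], [7, 0, 0], 0],
    [[0, 0, 0], [7, 0, 0], 0],
    [[0, 0, 0], [7, 0, 0], 0],
    [[0, 0, 0], [7, 0, 0], 0],
    [[0, 0, 0], [0, 0, 0], 0]
  ]
}}

```text
time_s: 3.02
tcp_pos: [0.3892, -0.1925, 0.441]
eef_rot: [-160.7, 38.5, -173.3]
contact_force: [-0.6, -0.9, 0.0]
gripper_width: 0.0876
```

```bash
python3 log.py
```

```text
[  -6.2975  -16.7945  -57.7868   54.7282  -13.429  -133.651 ] [ 0.3892 -0.1925  0.441 ] 16.293585185442453
```

Request:
{"api": "carry_out", "payload": {
  "plan": [
    [[0, 0.04, 0], [0, 0, 5], 0],
    [[0, 0.04, 0], [0, 0, 5], 0],
    [[0, 0, -0.04], [-7, 0, 0], 0],
    [[0, 0, -0.04], [-7, 0, 0], 0],
    [[0, 0, -0.04], [-7, 0, 0], 0],
    [[0, 0, 0], [0, 0, 0], 0]
  ]
}}

```text
time_s: 3.52
tcp_pos: [0.3606, -0.1204, 0.5067]
eef_rot: [178.2, 40.8, 173.4]
contact_force: [2.0, 0.4, 2.0]
gripper_width: 0.0875
```

```bash
python3 log.py
```

```text
[  17.2125  -27.4858  -46.3185   24.4199  -34.716  -128.8018] [ 0.3606 -0.1204  0.5067] 21.81418349893429
```

Request:
{"api": "carry_out", "payload": {
  "plan": [
    [[0.04, 0, 0], [-7, 0, 0], 0],
    [[0.04, 0, 0], [-7, 0, 0], 0],
    [[0, 0, 0], [-7, 0, 0], 0],
    [[0, 0, 0], [-7, 0, 0], 0],
    [[0, 0, 0], [-7, 0, 0], 0],
    [[0, 0, 0], [-7, 0, 0], 0],
    [[0, 0, 0], [0, 0, 0], 0]
  ]
}}

```text
time_s: 4.1
tcp_pos: [0.2994, -0.1334, 0.4475]
eef_rot: [157.1, 36.2, 172.3]
contact_force: [1.0, -1.7, 0.8]
gripper_width: 0.0875
```

```bash
python3 log.py; cat > fk.py <<'E'
from h import *; import json
from scipy.optimize import least_squares
def fk(q,p):
    a,h,L1,L2,o,e,d,b=p; j=np.array(q)
    E=lambda ax,t:Ro.from_euler(ax,t,degrees=True)
    R=E("z",j[0]);P=R.apply([a,b,h]);R=R*E("y",j[1]);P=P+R.apply([0,0,L1])
    R=R*E("y",-j[2]);P=P+R.apply([L2,0,o]);R=R*E("x",SG[0]*j[3]);P=P+R.apply([0,e,0])
    R=R*E("y",-j[4]);P=P+R.apply([d,0,0]);R=R*E("x",SG[1]*j[5]+SG[2])
    M=R.as_matrix();return P,np.c_[-M[:,2],M[:,1],M[:,0]]
SG=[1,1,0]
E
python3 - <<'E'
import fk;from fk import *
D=[json.loads(l) for l in open("log.jsonl")]
best=None
for s0 in(1,-1):
  for s1 in(1,-1):
    for c in(0,90,180,-90):
      fk.SG[:]=[s0,s1,c]
      er=[np.degrees(Ro.from_matrix(fk.fk(d["joints"],np.zeros(8))[1].T@Ro.from_euler("xyz",d["eef_rot"],degrees=True).as_matrix()).magnitude()) for d in D]
      if best is None or max(er)<max(best[0]): best=(er,[s0,s1,c])
print(best);fk.SG[:]=best[1]
f=lambda p:np.concatenate([fk.fk(d["joints"],p)[0]-d["tcp_pos"] for d in D]+[1e-4*np.array(p)])
s=least_squares(f,[.1,.3,.4,.4,0,-.19,.2,0]);print(s.x,np.abs(f(s.x)[:-8]).max())
E
```

```text
[ -9.2374 -23.2617 -30.3641 -31.0401 -51.5718 -68.1192] [ 0.2994 -0.1334  0.4475] 18.495456627066723Traceback (most recent call last):
  File "<stdin>", line 7, in <module>
AttributeError: 'function' object has no attribute 'SG'
```

```bash
cat > fit.py <<'E'
from fk import *; from fk import SG
D=[json.loads(l) for l in open("log.jsonl")]
best=None
for s0 in(1,-1):
  for s1 in(1,-1):
    for c in(0,90,180,-90):
      SG[:]=[s0,s1,c]
      er=[np.degrees(Ro.from_matrix(fk(d["joints"],np.zeros(8))[1].T@Ro.from_euler("xyz",d["eef_rot"],degrees=True).as_matrix()).magnitude()) for d in D]
      if best is None or max(er)<max(best[0]): best=(er,[s0,s1,c])
print(best);SG[:]=best[1]
f=lambda p:np.concatenate([fk(d["joints"],p)[0]-d["tcp_pos"] for d in D]+[1e-4*np.array(p)])
s=least_squares(f,[.1,.3,.4,.4,0,-.19,.2,0]);print(s.x.tolist(),np.abs(f(s.x)[:-8]).max())
E
python3 fit.py
```

```text
([np.float64(2.1958498037489132e-14), np.float64(0.06191228871736171), np.float64(0.00021805122763704862), np.float64(1.940823422928295e-14), np.float64(3.516369666355465e-14), np.float64(3.796459183620523e-14)], [-1, -1, -90])
[-8.73577171700557e-06, 0.19880050655074727, 0.601597540504375, 0.4636112440864356, 4.688038858141619e-06, -0.19180308699591095, 0.1999420253237717, 6.1528227728070706e-06] 2.043663250017591e-05
```

```bash
sed -i 's/^SG=.*/SG=[-1,-1,-90]/' fk.py; cat >> fk.py <<'E'
PP=[-8.7e-06,0.1988005,0.6015975,0.4636112,4.7e-06,-0.191803,0.199942,6e-06]
LO=np.array([-176,-82,-58.2,-173.8,-174.7,-.15]);LO[5]=-173.6;HI=np.array([176,121.7,71.7,95.5,-.15,173.6])
def ik(P,G,q0):
    def f(q):
        p,R=fk(q,PP);return np.r_[p-P,.3*Ro.from_matrix(R.T@G).as_rotvec()]
    s=least_squares(f,np.clip(q0,LO+.1,HI-.1),bounds=(LO,HI),x_scale=50,max_nfev=120);return s.x,np.abs(s.fun).max()
def allik(P,G,n=25,seed=0):
    g=np.random.default_rng(seed);out=[]
    for _ in range(n):
        q,e=ik(P,G,g.uniform(LO,HI))
        if e<1e-4 and not any(np.abs(q-o).max()<1 for o in out): out.append(q)
    return out
def tcp(grip,yaw,pitch,L=.164): return np.array(grip)-L*goal(yaw,pitch)[:,2]
E
python3 - <<'E'
from fk import *
GR=[.626,-.0195,.24]; F=np.diag([-1,-1,1])
for th in(0,10,15,20):
  for fl in(0,1):
    G=goal(2.8,th)@(F if fl else np.eye(3))
    for q in allik(tcp(GR,2.8,th),G,15): print("rail",th,fl,q.round(0))
E
```

```text
rail 0 0 [ -40.   31.  -53. -137.  -86.   86.]
rail 0 1 [ -40.   31.  -53. -137.  -86.  -94.]
rail 10 0 [ -37.   15.  -49. -134.  -61.   71.]
rail 10 1 [ -37.   15.  -49. -134.  -61. -109.]
rail 15 0 [ -33.    8.  -44. -129.  -47.   61.]
rail 15 1 [ -33.    8.  -44. -129.  -47. -119.]
rail 20 0 [ -28.    4.  -39. -122.  -34.   48.]
rail 20 1 [ -28.    4.  -39. -122.  -34. -132.]
```

```bash
python3 - <<'E'
from fk import *
F=np.diag([-1,-1,1]); C=np.array([.467,.0795,.126])
for th in(10,15,20):
  q0={10:[-37,15,-49,-134,-61,-109],15:[-33,8,-44,-129,-47,-119],20:[-28,4,-39,-122,-34,-132]}[th]
  for yaw in range(-90,121,15):
    o=[]
    for dz in(0,.15):
      s=[ik(tcp(C+[0,0,dz],yaw,th),goal(yaw,th)@F,q) for q in(q0,[-60,20,-40,-100,-90,-100],[20,0,-40,0,-60,-100],[-60,30,-20,-60,-90,0])]
      o+=[[x[0].round(0).tolist() for x in s if x[1]<1e-4][:2]]
    if all(o): print(th,yaw,o)
E
```

```text
10 -90 [[[58.0, 45.0, -33.0, 31.0, -90.0, -84.0], [58.0, 45.0, -33.0, 31.0, -90.0, -84.0]], [[58.0, 32.0, -31.0, 33.0, -103.0, -76.0], [58.0, 32.0, -31.0, 33.0, -103.0, -76.0]]]
10 -75 [[[63.0, 42.0, -46.0, 41.0, -82.0, -88.0], [63.0, 42.0, -46.0, 41.0, -82.0, -88.0]], [[63.0, 27.0, -43.0, 41.0, -95.0, -77.0], [63.0, 27.0, -43.0, 41.0, -95.0, -77.0]]]
10 30 [[[-47.0, 45.0, -53.0, -104.0, -82.0, -82.0], [-47.0, 45.0, -53.0, -104.0, -82.0, -82.0]], [[-40.0, -1.0, -46.0, -97.0, -69.0, -136.0], [-40.0, -1.0, -46.0, -97.0, -69.0, -136.0]]]
10 45 [[[-41.0, 36.0, -41.0, -92.0, -79.0, -104.0], [-41.0, 36.0, -41.0, -92.0, -79.0, -104.0]], [[-38.0, 7.0, -37.0, -88.0, -78.0, -138.0], [-38.0, 7.0, -37.0, -88.0, -78.0, -138.0]]]
10 60 [[[-34.0, 35.0, -30.0, -82.0, -83.0, -115.0], [-34.0, 35.0, -30.0, -82.0, -83.0, -115.0]], [[-34.0, 13.0, -27.0, -80.0, -86.0, -139.0], [-34.0, 13.0, -27.0, -80.0, -86.0, -139.0]]]
10 75 [[[-29.0, 37.0, -21.0, -73.0, -89.0, -121.0], [-29.0, 37.0, -21.0, -73.0, -89.0, -121.0]], [[-29.0, 19.0, -18.0, -74.0, -95.0, -141.0], [-29.0, 19.0, -18.0, -74.0, -95.0, -141.0]]]

[... 3166 characters left out ...]
81.0, -129.0], [-25.0, 29.0, -21.0, -70.0, -81.0, -129.0]], [[-24.0, 13.0, -17.0, -68.0, -88.0, -149.0], [-24.0, 13.0, -17.0, -68.0, -88.0, -149.0]]]
20 90 [[[-20.0, 33.0, -13.0, -62.0, -88.0, -131.0], [-20.0, 33.0, -13.0, -62.0, -88.0, -131.0]], [[-20.0, 19.0, -9.0, -63.0, -97.0, -147.0], [-20.0, 19.0, -9.0, -63.0, -97.0, -147.0]]]
20 105 [[[-14.0, 37.0, -5.0, -56.0, -96.0, -131.0], [-14.0, 37.0, -5.0, -56.0, -96.0, -131.0]], [[-15.0, 25.0, -1.0, -58.0, -106.0, -145.0], [-15.0, 25.0, -1.0, -58.0, -106.0, -145.0]]]
20 120 [[[-8.0, 41.0, 2.0, -50.0, -104.0, -129.0], [-8.0, 41.0, 2.0, -50.0, -104.0, -129.0]], [[-9.0, 30.0, 7.0, -53.0, -114.0, -142.0], [-9.0, 30.0, 7.0, -53.0, -114.0, -142.0]]]
```

```bash
cat >> fk.py <<'E'
from scipy.linalg import logm,expm
F=np.diag([-1.,-1,1])
def H(P,R): M=np.eye(4);M[:3,:3]=R;M[:3,3]=P;return M
def seg(A,B,N,q,nm=""):
    """constant row taking pose A to B in N rows; follows joints q along it"""
    X=np.real(expm(logm(np.linalg.inv(A)@B)/N));w=Ro.from_matrix(X[:3,:3]).as_rotvec(degrees=True);s=X[:3,3]
    print(nm,"rows",N,"shift",s.round(4),"turn",w.round(2));s=s.round(4);X=H(s,Ro.from_rotvec(w.round(2),degrees=True).as_matrix())
    T=A;dm=0;em=0;zmin=9
    for k in range(N):
        T=T@X;q2,e=ik(T[:3,3],T[:3,:3],q);dm=np.maximum(dm,abs(q2-q));em=max(em,e);q=q2
        tip=T[:3,3]+.178*T[:3,2];zmin=min(zmin,tip[2])
        if k%4==3: print("   tcp",T[:3,3].round(3),"tip",tip.round(3),"q",q.round(0))
    print("   max dq/row",dm.round(1),"ik err",round(em,5));return T,q
def now():
    s=r.get_state();q=s["joints"];P,R=fk(q,PP);print("t",round(s["time_s"],2),"tcp",s["tcp_pos"],"q",q.round(1),"w",round(s["gripper_width"],4),"F",s["contact_force"].round(1));return H(s["tcp_pos"],R),q
E
python3 - <<'E'
from fk import *
A,q=now()
PRE=tcp([.626-.08,-.0195-.004,.25],2.8,15);G=goal(2.8,15)@F
qg,e=ik(PRE,G,[-33,8,-44,-129,-47,-119]);print("pre",PRE,qg,e)
for n in (1,2,3):
    print("--",n,"segs");A2,q2=A,q
    for i in range(1,n+1):
        B=H(*fk(q+(qg-q)*i/n,PP));A2,q2=seg(A2,B,{1:12,2:11,3:9}[n],q2)
E
```

```text
t 4.1 tcp [ 0.2994 -0.1334  0.4475] q [ -9.2 -23.3 -30.4 -31.  -51.6 -68.1] w 0.0875 F [ 1.  -1.7  0.8]
pre [ 0.3878 -0.0312  0.2924] [ -39.3693   -1.0625  -48.7611 -118.7196  -47.6812 -127.666 ] 6.461831070225799e-11
-- 1 segs
 rows 12 shift [ 0.0049 -0.011   0.0157] turn [-4.39 -1.58 13.08]
   tcp [ 0.32  -0.135  0.373] tip [ 0.448 -0.05   0.282] q [-36. -10. -29. -65. -63. -77.]
   tcp [ 0.342 -0.09   0.313] tip [ 0.502 -0.028  0.263] q [-45.  -3. -39. -90. -61. -99.]
   tcp [ 0.388 -0.031  0.292] tip [ 0.56  -0.023  0.246] q [ -39.   -1.  -49. -119.  -48. -127.]
   max dq/row [ 9.7  4.4  3.  10.9  4.8  8. ] ik err 0.0
-- 2 segs
 rows 11 shift [ 0.0094 -0.0029  0.0126] turn [-1.94 -0.35  7.22]
   tcp [ 0.299 -0.115  0.387] tip [ 0.41  -0.04   0.269] q [-20. -17. -32. -49. -54. -75.]
   tcp [ 0.302 -0.074  0.338] tip [0.423 0.01  0.239] q [-24. -14. -36. -64. -53. -87.]
   max dq/row [3.4 1.7 1.2 4.9 1.3 3.7] ik err 0.0
 rows 11 shift [-0.0011  0.0022  0.007 ] turn [-2.96 -0.48  7.1 ]
   tcp [ 0.338 -0.027  0.307] tip [0.492 0.04  0.247] q [ -33.   -7.  -42.  -91.  -52. -107.]
   t
[... 350 characters left out ...]
008 0.243] q [-19. -16. -36. -57. -51. -85.]
   max dq/row [2.2 1.2 0.9 3.7 0.8 2.8] ik err 0.0
 rows 9 shift [ 0.0023 -0.0021  0.0074] turn [-1.85 -0.48  5.93]
   tcp [ 0.311 -0.044  0.319] tip [0.442 0.041 0.234] q [-26. -12. -39. -74. -51. -96.]
   tcp [ 0.326 -0.021  0.303] tip [0.472 0.053 0.234] q [ -29.   -9.  -42.  -86.  -50. -105.]
   max dq/row [2.  1.1 0.8 3.5 0.7 2.6] ik err 0.0
 rows 9 shift [-0.0007  0.0036  0.0056] turn [-2.55 -0.21  5.75]
   tcp [ 0.357 -0.018  0.299] tip [0.521 0.028 0.247] q [ -35.   -5.  -45. -103.  -50. -116.]
   tcp [ 0.382 -0.028  0.294] tip [ 0.553 -0.012  0.248] q [ -39.   -2.  -48. -115.  -48. -125.]
   max dq/row [1.7 0.9 0.8 3.4 0.6 2.5] ik err 0.0
```

Request:
{"api": "carry_out", "payload": {
  "plan": [
    [[0.0086, -0.0027, 0.0116], [-1.8, -0.3, 6.6], 0],
    [[0.0086, -0.0027, 0.0116], [-1.8, -0.3, 6.6], 0],
    [[0.0086, -0.0027, 0.0116], [-1.8, -0.3, 6.6], 0],
    [[0.0086, -0.0027, 0.0116], [-1.8, -0.3, 6.6], 0],
    [[0.0086, -0.0027, 0.0116], [-1.8, -0.3, 6.6], 0],
    [[0.0086, -0.0027, 0.0116], [-1.8, -0.3, 6.6], 0],
    [[0.0086, -0.0027, 0.0116], [-1.8, -0.3, 6.6], 0],
    [[0.0086, -0.0027, 0.0116], [-1.8, -0.3, 6.6], 0],
    [[0.0086, -0.0027, 0.0116], [-1.8, -0.3, 6.6], 0],
    [[0.0086, -0.0027, 0.0116], [-1.8, -0.3, 6.6], 0],
    [[0.0086, -0.0027, 0.0116], [-1.8, -0.3, 6.6], 0],
    [[0.0086, -0.0027, 0.0116], [-1.8, -0.3, 6.6], 0]
  ]
}}

```text
time_s: 5.1
tcp_pos: [0.307, -0.0311, 0.3115]
eef_rot: [120.6, -18.7, 112.3]
contact_force: [-0.4, -1.0, -0.0]
gripper_width: 0.0875
```

```bash
python3 - <<'E'
from fk import *
A,q=now()
PRE=tcp([.626-.08,-.0195-.004,.25],2.8,15);G=goal(2.8,15)@F
seg(A,H(PRE,G),12,q)
E
```

```text
t 5.1 tcp [ 0.307  -0.0311  0.3115] q [-23.7 -12.2 -39.9 -74.4 -49.5 -98.4] w 0.0875 F [-0.4 -1.  -0. ]
 rows 12 shift [-0.001   0.0025  0.0065] turn [-2.78 -0.42  6.5 ]
   tcp [ 0.334 -0.025  0.306] tip [0.485 0.045 0.244] q [ -32.   -8.  -42.  -90.  -52. -106.]
   tcp [ 0.361 -0.026  0.301] tip [0.528 0.017 0.253] q [ -37.   -4.  -45. -104.  -51. -117.]
   tcp [ 0.388 -0.032  0.293] tip [ 0.559 -0.023  0.247] q [ -39.   -1.  -49. -119.  -48. -128.]
   max dq/row [2.5 1.2 0.9 4.  1.1 3. ] ik err 0.0
```

Request:
{"api": "carry_out", "payload": {
  "plan": [
    [[-0.001, 0.0025, 0.0065], [-2.8, -0.4, 6.5], 0],
    [[-0.001, 0.0025, 0.0065], [-2.8, -0.4, 6.5], 0],
    [[-0.001, 0.0025, 0.0065], [-2.8, -0.4, 6.5], 0],
    [[-0.001, 0.0025, 0.0065], [-2.8, -0.4, 6.5], 0],
    [[-0.001, 0.0025, 0.0065], [-2.8, -0.4, 6.5], 0],
    [[-0.001, 0.0025, 0.0065], [-2.8, -0.4, 6.5], 0],
    [[-0.001, 0.0025, 0.0065], [-2.8, -0.4, 6.5], 0],
    [[-0.001, 0.0025, 0.0065], [-2.8, -0.4, 6.5], 0],
    [[-0.001, 0.0025, 0.0065], [-2.8, -0.4, 6.5], 0],
    [[-0.001, 0.0025, 0.0065], [-2.8, -0.4, 6.5], 0],
    [[-0.001, 0.0025, 0.0065], [-2.8, -0.4, 6.5], 0],
    [[-0.001, 0.0025, 0.0065], [-2.8, -0.4, 6.5], 0]
  ]
}}

```text
time_s: 6.1
tcp_pos: [0.3872, -0.0292, 0.2933]
eef_rot: [-178.1, -75.2, 1.2]
contact_force: [-0.5, 0.9, -0.5]
gripper_width: 0.0875
```

```bash
cat > look.py <<'E'
import sys;from fk import *
def crops(nm,a,b,W=400,Hh=560):
    o=[]
    for n,P in(("top",a),("scene",b)):
        im=r.capture(n)[:,:,::-1];u,v=proj(n,P).astype(int);c=im[max(v-56,0):v+56,max(u-40,0):u+40];o.append(cv2.resize(c,(400,560),interpolation=2));print(n,"crop origin",max(u-40,0),max(v-56,0),"x5")
    cv2.imwrite(nm,np.hstack(o))
E
python3 - <<'E'
from look import *
A,q=now();crops("pics/pre.png",[.58,-.02,.24],[.58,-.02,.24])
T=tcp([.626,-.0195,.242],2.8,15);G=goal(2.8,15)@F
d=A[:3,:3].T@(T-A[:3,3]);print("need",d,Ro.from_matrix(A[:3,:3].T@G).as_rotvec(degrees=True))
seg(A,H(T,G),8,q)
E
```

```text
t 6.1 tcp [ 0.3872 -0.0292  0.2933] q [ -39.2   -1.2  -48.8 -118.6  -48.  -128.2] w 0.0875 F [-0.5  0.9 -0.5]
top crop origin 261 133 x5
scene crop origin 227 178 x5
need [0.012  0.0024 0.0802] [-0.3934 -0.2341 -0.3957]
 rows 8 shift [0.0015 0.0003 0.01  ] turn [-0.05 -0.03 -0.05]
   tcp [ 0.427 -0.028  0.289] tip [ 0.599 -0.019  0.243] q [ -36.    4.  -47. -124.  -48. -123.]
   tcp [ 0.468 -0.027  0.284] tip [ 0.639 -0.019  0.238] q [ -33.    8.  -44. -129.  -47. -119.]
   max dq/row [0.7 1.3 0.7 1.5 0.2 1.4] ik err 0.0
```

View pics/pre.png

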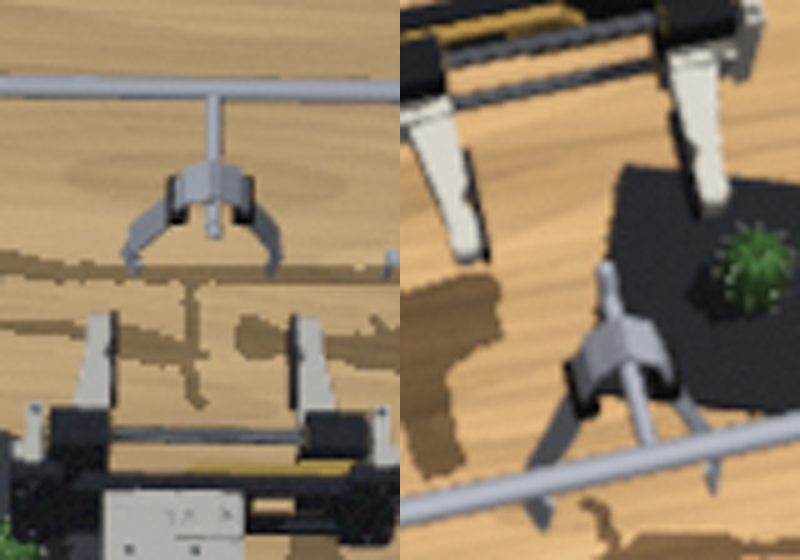

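The view shows open fingers level with the black rests and centred on the bow, given the camera's slight skew. The hook end lies between the fingers and nothing is in the way, so I'll advance.

Request:
{"api": "carry_out", "payload": {
  "plan": [
    [[0.0015, 0.0003, 0.01], [-0.05, -0.03, -0.05], 0],
    [[0.0015, 0.0003, 0.01], [-0.05, -0.03, -0.05], 0],
    [[0.0015, 0.0003, 0.01], [-0.05, -0.03, -0.05], 0],
    [[0.0015, 0.0003, 0.01], [-0.05, -0.03, -0.05], 0],
    [[0.0015, 0.0003, 0.01], [-0.05, -0.03, -0.05], 0],
    [[0.0015, 0.0003, 0.01], [-0.05, -0.03, -0.05], 0],
    [[0.0015, 0.0003, 0.01], [-0.05, -0.03, -0.05], 0],
    [[0.0015, 0.0003, 0.01], [-0.05, -0.03, -0.05], 0],
    [[0, 0, 0], [0, 0, 0], 0],
    [[0, 0, 0], [0, 0, 0], 0]
  ]
}}

```text
time_s: 7.03
tcp_pos: [0.4705, -0.0304, 0.288]
eef_rot: [177.6, -75.6, 5.1]
contact_force: [-0.4, 0.1, 0.4]
gripper_width: 0.0873
```

```bash
python3 - <<'E'
from look import *
A,q=now();print("rest centre should be",A[:3,3]+.164*A[:3,2]);crops("pics/at.png",[.61,-.02,.25],[.61,-.02,.25])
E
```

```text
t 7.03 tcp [ 0.4705 -0.0304  0.288 ] q [ -33.6    8.   -43.9 -128.9  -47.2 -119.2] w 0.0873 F [-0.4  0.1  0.4]
rest centre should be [ 0.6292 -0.0232  0.2472]
top crop origin 262 121 x5
scene crop origin 230 188 x5
```

View pics/at.png

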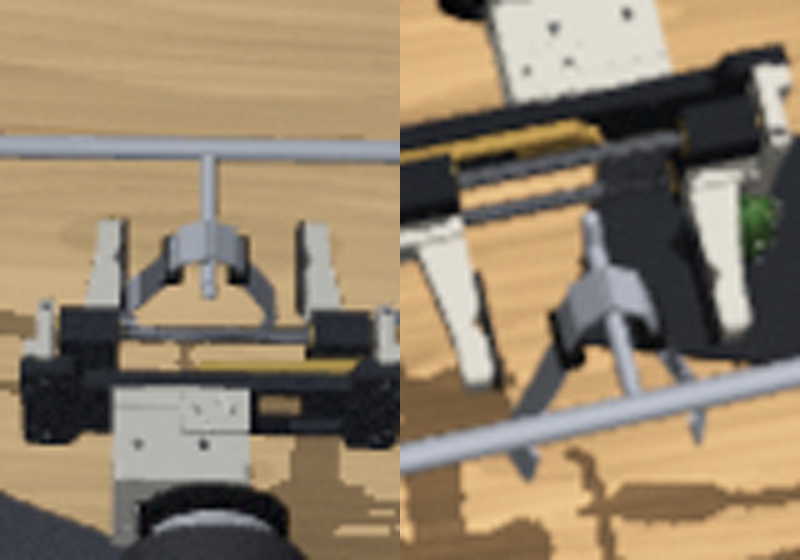

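Request:
{"api": "carry_out", "payload": {
  "plan": [
    [[-0.0035, -0.002, -0.001], [0, 0, 0], 0],
    [[-0.003, -0.0015, 0], [0, 0, 0], 0],
    [[0, 0, 0], [0, 0, 0], 0],
    [[0, 0, 0], [0, 0, 0], 110],
    [[0, 0, 0], [0, 0, 0], 110],
    [[0, 0, 0], [0, 0, 0], 110],
    [[0, 0, 0], [0, 0, 0], 110],
    [[0, 0, 0], [0, 0, 0], 110]
  ],
  "grip_force": 15
}}

```text
time_s: 7.8
tcp_pos: [0.4675, -0.0272, 0.2825]
eef_rot: [177.4, -75.6, 5.2]
contact_force: [0.9, 0.4, -0.5]
gripper_width: 0.0599
```

```bash
python3 - <<'E'
from fk import *
A,q=now();print("rest centre",A[:3,3]+.164*A[:3,2],"y",A[:3,1],"z",A[:3,2])
E
```

```text
t 7.8 tcp [ 0.4675 -0.0272  0.2825] q [ -33.9    8.9  -45.  -129.9  -48.8 -117.2] w 0.0599 F [ 0.9  0.4 -0.5]
rest centre [ 0.6262 -0.0201  0.2418] y [ 0.0479 -0.9988  0.0112] z [ 0.9678  0.0437 -0.2479]
```

Request:
{"api": "carry_out", "payload": {
  "plan": [
    [[0, 0, 0], [0, 0, 0], 127],
    [[0, 0, 0], [0, 0, 0], 127],
    [[0, 0, 0], [0, 0, 0], 127],
    [[0, 0, 0], [0, 0, 0], 127],
    [[0, 0, 0], [0, 0, 0], 127],
    [[0, 0, 0], [0, 0, 0], 127],
    [[0, 0, 0], [0, 0, 0], 127]
  ]
}}

```text
time_s: 8.38
tcp_pos: [0.4674, -0.0272, 0.2823]
eef_rot: [177.5, -75.6, 5.2]
contact_force: [-0.2, -0.4, -1.0]
gripper_width: 0.0444
```

Request:
{"api": "carry_out", "payload": {
  "plan": [
    [[0, 0, 0], [0, 0, 0], 132],
    [[0, 0, 0], [0, 0, 0], 132],
    [[0, 0, 0], [0, 0, 0], 132]
  ]
}}

```text
time_s: 8.63
tcp_pos: [0.4675, -0.0272, 0.2823]
eef_rot: [177.5, -75.6, 5.2]
contact_force: [-0.7, -0.3, -1.1]
gripper_width: 0.0423
```

Request:
{"api": "carry_out", "payload": {
  "plan": [
    [[0.0068, 0, -0.0017], [0, 0, 0], 132],
    [[0.0068, 0, -0.0017], [0, 0, 0], 132],
    [[0.0068, 0, -0.0017], [0, 0, 0], 132],
    [[0.0068, 0, -0.0017], [0, 0, 0], 132],
    [[0, 0, 0], [0, 0, 0], 132]
  ]
}}

```text
time_s: 9.05
tcp_pos: [0.4679, -0.0269, 0.312]
eef_rot: [177.1, -75.8, 5.6]
contact_force: [0.4, 0.8, -0.0]
gripper_width: 0.0422
```

```bash
python3 - <<'E'
from look import *
A,q=now();P=A[:3,3]+.164*A[:3,2];print("rest centre",P)
crops("pics/up.png",P,P)
x=np.array([np.cos(.049),np.sin(.049),0])
print("needed draw rows");B=A.copy();B[:3,3]-=.1*x;T,q=seg(A,B,5,q)
C=np.array([.467,.0795,.25]);G=goal(60,15)@F
seg(T,H(tcp(C,60,15),G),10,q,"to cactus 60")
E
```

```text
t 9.05 tcp [ 0.4679 -0.0269  0.312 ] q [ -31.5    3.4  -41.8 -126.1  -42.3 -125.2] w 0.0422 F [ 0.4  0.8 -0. ]
rest centre [ 0.6267 -0.0197  0.2717]
top crop origin 263 112 x5
scene crop origin 231 190 x5
needed draw rows
 rows 5 shift [-0.0049  0.     -0.0194] turn [ 0. -0. -0.]
   tcp [ 0.388 -0.031  0.312] tip [ 0.56  -0.023  0.268] q [ -37.   -5.  -47. -117.  -44. -133.]
   max dq/row [1.5 2.4 1.4 2.8 0.5 2.5] ik err 0.0
to cactus 60 rows 10 shift [-0.0018  0.0033  0.001 ] turn [ 5.56 -0.04 -1.38]
   tcp [ 0.373 -0.044  0.304] tip [0.528 0.03  0.259] q [ -38.    0.  -40.  -96.  -60. -141.]
   tcp [ 0.382 -0.054  0.296] tip [0.496 0.075 0.25 ] q [ -34.    9.  -32.  -83.  -75. -141.]
   max dq/row [1.5 2.1 2.1 5.4 4.  2.6] ik err 0.0
```

View pics/up.png

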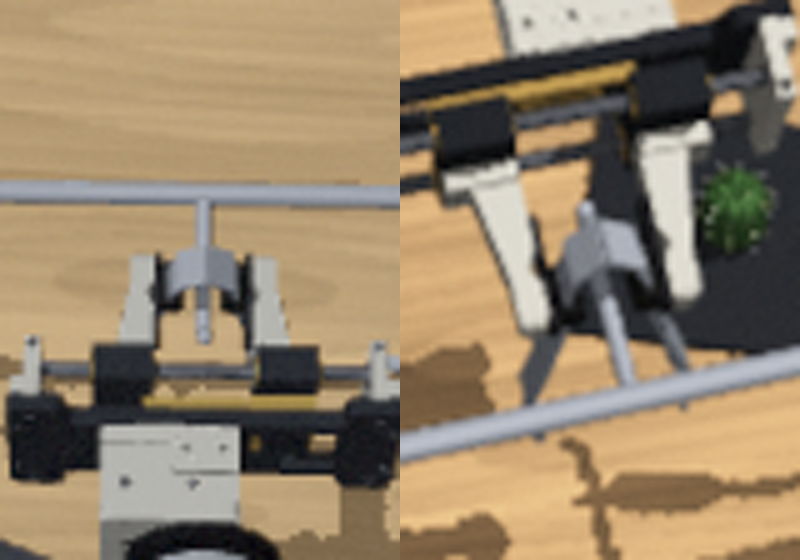

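The tongs are pinched between the fingers on both rests and raised about 30 mm, with the bow clear of the hook. Now I'll draw them off along -x.

Request:
{"api": "carry_out", "payload": {
  "plan": [
    [[-0.0049, 0, -0.0194], [0, 0, 0], 132],
    [[-0.0049, 0, -0.0194], [0, 0, 0], 132],
    [[-0.0049, 0, -0.0194], [0, 0, 0], 132],
    [[-0.0049, 0, -0.0194], [0, 0, 0], 132],
    [[-0.0049, 0, -0.0194], [0, 0, 0], 132],
    [[0, 0, 0], [0, 0, 0], 132],
    [[0, 0, 0], [0, 0, 0], 132]
  ]
}}

```text
time_s: 9.73
tcp_pos: [0.3671, -0.0315, 0.3106]
eef_rot: [177.4, -75.6, 5.2]
contact_force: [0.6, 0.8, 0.0]
gripper_width: 0.0425
```

```bash
python3 - <<'E'
from fk import *
A,q=now();print("rest centre",A[:3,3]+.164*A[:3,2])
C=np.array([.467,.0795,.25]);G=goal(60,15)@F
seg(A,H(tcp(C,60,15),G),10,q,"to cactus 60")
E
```

```text
t 9.73 tcp [ 0.3671 -0.0315  0.3106] q [ -39.    -7.3  -48.1 -114.   -44.6 -134.9] w 0.0425 F [0.6 0.8 0. ]
rest centre [ 0.5258 -0.0244  0.2699]
to cactus 60 rows 10 shift [-0.0016  0.0034  0.001 ] turn [ 5.56 -0.03 -1.39]
   tcp [ 0.372 -0.044  0.303] tip [0.527 0.03  0.258] q [ -38.    1.  -40.  -96.  -60. -141.]
   tcp [ 0.381 -0.054  0.296] tip [0.495 0.075 0.25 ] q [ -34.    9.  -32.  -83.  -75. -141.]
   max dq/row [1.5 2.1 2.1 5.4 4.  2.6] ik err 0.0
```

Request:
{"api": "carry_out", "payload": {
  "plan": [
    [[-0.0016, 0.0034, 0.001], [5.56, 0, -1.39], 132],
    [[-0.0016, 0.0034, 0.001], [5.56, 0, -1.39], 132],
    [[-0.0016, 0.0034, 0.001], [5.56, 0, -1.39], 132],
    [[-0.0016, 0.0034, 0.001], [5.56, 0, -1.39], 132],
    [[-0.0016, 0.0034, 0.001], [5.56, 0, -1.39], 132],
    [[-0.0016, 0.0034, 0.001], [5.56, 0, -1.39], 132],
    [[-0.0016, 0.0034, 0.001], [5.56, 0, -1.39], 132],
    [[-0.0016, 0.0034, 0.001], [5.56, 0, -1.39], 132],
    [[-0.0016, 0.0034, 0.001], [5.56, 0, -1.39], 132],
    [[-0.0016, 0.0034, 0.001], [5.56, 0, -1.39], 132],
    [[0, 0, 0], [0, 0, 0], 132],
    [[0, 0, 0], [0, 0, 0], 132]
  ]
}}

```text
time_s: 10.73
tcp_pos: [0.3891, -0.0576, 0.2919]
eef_rot: [-179.8, -75.3, 59.7]
contact_force: [-0.3, 0.4, -1.1]
gripper_width: 0.0426
```

```bash
python3 - <<'E'
from look import *
A,q=now();P=A[:3,3]+.164*A[:3,2];print("rest centre",P)
R=A[:3,:3];print("x,y,z axes",R.T)
G=goal(60,15)@F;T=tcp([.467,.0795,.25],60,15)
print("need",R.T@(T-A[:3,3]),Ro.from_matrix(R.T@G).as_rotvec(degrees=True))
crops("pics/over.png",[.467,.08,.1],[.467,.08,.13])
for n in("top","scene"):
    print(n,"grip",proj(n,P),"tips pt predicted",proj(n,P-[0,0,.093]))
# check cactus again
    im=r.capture(n);h=cv2.cvtColor(im,cv2.COLOR_RGB2HSV);m=cv2.inRange(h,(40,70,40),(80,255,255))
    u,v=proj(n,[.467,.08,.03]).astype(int);M=cv2.moments(m[v-15:v+15,u-15:u+15]);print("cactus",M["m10"]/M["m00"]+u-15,M["m01"]/M["m00"]+v-15,M["m00"]/255)
E
```

```text
t 10.73 tcp [ 0.3891 -0.0576  0.2919] q [ -31.3   12.9  -27.4  -77.9  -81.5 -140.5] w 0.0426 F [-0.3  0.4 -1.1]
rest centre [0.4685 0.0798 0.2503]
x,y,z axes [[ 0.1278  0.219   0.9673]
 [ 0.8657 -0.5005 -0.001 ]
 [ 0.4839  0.8376 -0.2536]]
need [ 0.0003 -0.0011 -0.0008] [ 0.0175 -0.3111 -0.0668]
top crop origin 221 183 x5
scene crop origin 260 154 x5
top grip [260.2117 228.6951] tips pt predicted [261.4016 235.0496]
cactus 264.52941176470586 239.7058823529412 34.0
scene grip [302.7246 182.5703] tips pt predicted [300.7672 205.1444]
cactus 297.69871794871796 231.03846153846155 156.0
```

View pics/over.png

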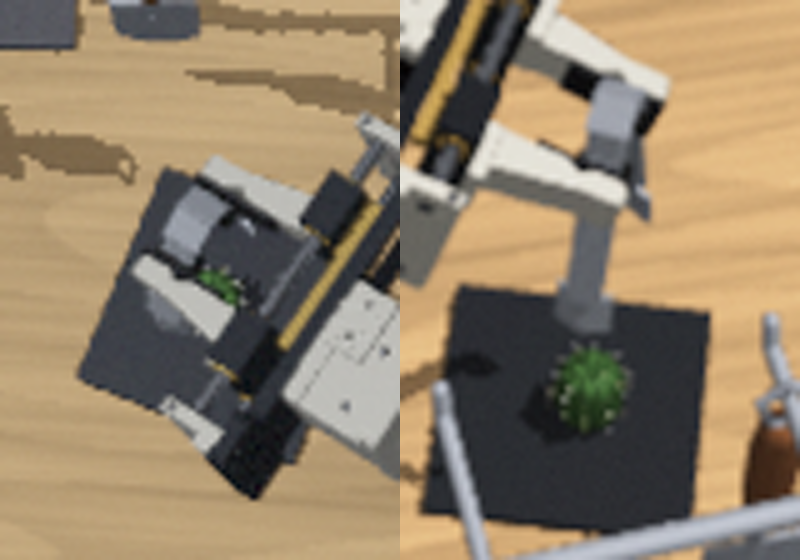

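```bash
python3 - <<'E'
from look import *
A,q=now();R=A[:3,:3];P=A[:3,3]+.164*R[:,2]
y=R[:,1];f=np.array([.5,.866,0])
for s in(1,-1):
  for dz in(-.080,-.106):
    X=P+[0,0,dz]+s*.029*y
    for n in("top","scene"): print(s,dz,n,[proj(n,X+k*f).round(1).tolist() for k in(-.013,0,.013)])
E
python3 - <<'E'
import cv2
a=cv2.imread('pics/over.png');print(a.shape)
E
```

```text
t 10.93 tcp [ 0.3877 -0.0575  0.2931] q [ -31.4   12.6  -27.5  -77.8  -81.6 -140.6] w 0.0425 F [ 0.6  0.3 -1.2]
1 -0.08 top [[271.3, 228.4], [267.3, 225.8], [263.3, 223.2]]
1 -0.08 scene [[291.8, 209.7], [297.1, 211.3], [302.4, 212.8]]
1 -0.106 top [[271.4, 230.2], [267.5, 227.6], [263.6, 225.0]]
1 -0.106 scene [[291.5, 215.5], [296.6, 217.0], [301.8, 218.6]]
-1 -0.08 top [[259.1, 246.2], [255.1, 243.5], [251.1, 240.8]]
-1 -0.08 scene [[299.5, 190.5], [304.6, 192.0], [309.8, 193.5]]
-1 -0.106 top [[259.5, 247.6], [255.5, 245.0], [251.6, 242.4]]
-1 -0.106 scene [[299.0, 196.5], [304.1, 198.0], [309.1, 199.5]]
(560, 800, 3)
```

The predicted tip pixels match the picture within about 1.5 px, so the tongs hang straight and centred over the cactus. I'll come down to just above it and re-measure.

Request:
{"api": "carry_out", "payload": {
  "plan": [
    [[-0.0135, 0, 0.0036], [0, 0, 0], 132],
    [[-0.0135, 0, 0.0036], [0, 0, 0], 132],
    [[-0.0135, 0, 0.0036], [0, 0, 0], 132],
    [[-0.0135, 0, 0.0036], [0, 0, 0], 132],
    [[-0.0135, 0, 0.0036], [0, 0, 0], 132],
    [[-0.0135, 0, 0.0036], [0, 0, 0], 132],
    [[0, 0, 0], [0, 0, 0], 132],
    [[0, 0, 0], [0, 0, 0], 132]
  ]
}}

```text
time_s: 11.6
tcp_pos: [0.3881, -0.0577, 0.2091]
eef_rot: [-179.9, -75.3, 59.9]
contact_force: [0.3, -0.0, -1.4]
gripper_width: 0.0423
```

```bash
python3 - <<'E'
from look import *
A,q=now();R=A[:3,:3];P=A[:3,3]+.164*R[:,2];print("rest",P)
d=np.array([.467,.0793,.125])-P;print("world d",d,"tool d",R.T@d)
im=r.capture("scene")[:,:,::-1];h=cv2.cvtColor(im,cv2.COLOR_BGR2HSV);m=cv2.inRange(h,(40,70,40),(80,255,255))
M=cv2.moments(m[215:248,282:315]);c=(M["m10"]/M["m00"]+282,M["m01"]/M["m00"]+215);print("cactus scene",c,M["m00"]/255)
cv2.imwrite("pics/low.png",cv2.resize(im[170:260,240:360],(800,600),interpolation=2))
E
```

```text
t 11.6 tcp [ 0.3881 -0.0577  0.2091] q [ -32.2   24.4  -29.8  -79.5  -79.4 -126.4] w 0.0423 F [ 0.3 -0.  -1.4]
rest [0.4675 0.0796 0.1674]
world d [-0.0005 -0.0003 -0.0424] tool d [-0.0412 -0.0002  0.0103]
cactus scene (300.8269230769231, 231.96153846153845) 52.0
```

View pics/low.png

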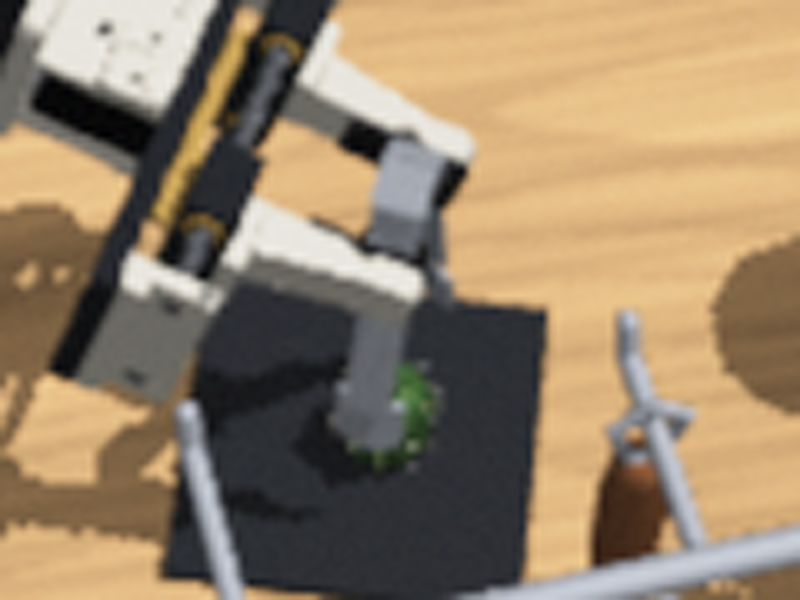

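Request:
{"api": "carry_out", "payload": {
  "plan": [
    [[-0.0082, 0, 0.002], [0, 0, 0], 132],
    [[-0.0082, 0, 0.002], [0, 0, 0], 132],
    [[-0.0082, 0, 0.002], [0, 0, 0], 132],
    [[-0.0082, 0, 0.002], [0, 0, 0], 132],
    [[-0.0082, 0, 0.002], [0, 0, 0], 132],
    [[0, 0, 0], [0, 0, 0], 132],
    [[0, 0, 0], [0, 0, 0], 132]
  ]
}}

```text
time_s: 12.23
tcp_pos: [0.3879, -0.0583, 0.1661]
eef_rot: [-179.7, -75.3, 59.7]
contact_force: [-0.1, -0.3, -0.6]
gripper_width: 0.0424
```

```bash
python3 - <<'E'
from look import *
A,q=now();R=A[:3,:3];P=A[:3,3]+.164*R[:,2];print("rest",P)
d=np.array([.467,.0793,.125])-P;print("world d",d,"tool d",R.T@d)
im=r.capture("scene")[:,:,::-1];cv2.imwrite("pics/down.png",cv2.resize(im[170:260,240:360],(800,600),interpolation=2))
X=P-[0,0,.093]
for s in(1,-1): print([((proj("scene",X+s*.029*R[:,1]+k*np.array([.5,.866,0])+[0,0,u])-[240,170])*6.67).round().tolist() for k in(-.013,.013) for u in(-.013,.013)])
print("cactus axis bottom/mid/top",[((proj("scene",[.467,.0793,z])-[240,170])*6.67).round().tolist() for z in(.008,.03,.052)])
E
```

```text
t 12.23 tcp [ 0.3879 -0.0583  0.1661] q [ -32.8   31.   -30.2  -80.3  -78.5 -119.4] w 0.0424 F [-0.1 -0.3 -0.6]
rest [0.467  0.0791 0.1244]
world d [-0.      0.0002  0.0006] tool d [ 0.0006 -0.0001 -0.    ]
[[332.0, 473.0], [334.0, 441.0], [395.0, 493.0], [398.0, 461.0]]
[[378.0, 353.0], [381.0, 319.0], [440.0, 372.0], [444.0, 338.0]]
cactus axis bottom/mid/top [[386.0, 435.0], [388.0, 408.0], [391.0, 379.0]]
```

View pics/down.png

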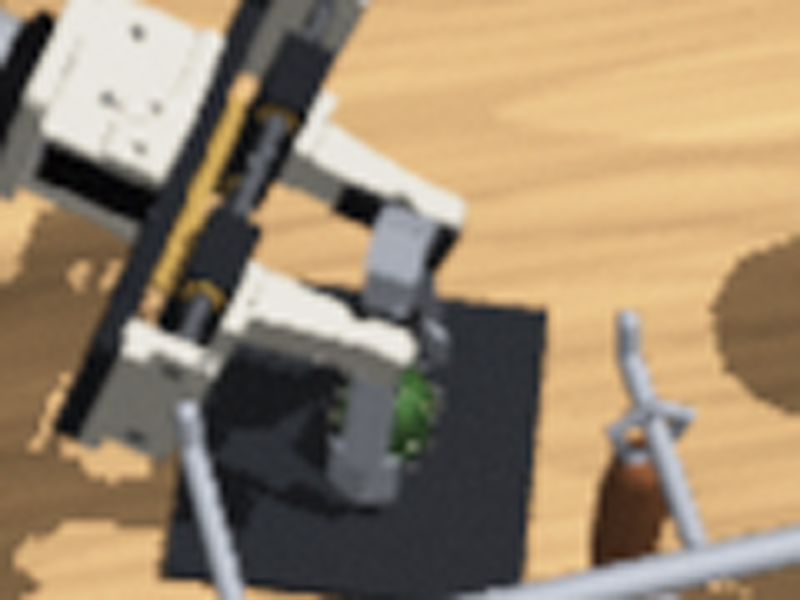

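The near tip lies where predicted and the far tip is visible behind the cactus, which stands between them. I'll close in small steps, then squeeze.

Request:
{"api": "carry_out", "payload": {
  "plan": [
    [[0, 0, 0], [0, 0, 0], 137],
    [[0, 0, 0], [0, 0, 0], 141],
    [[0, 0, 0], [0, 0, 0], 145],
    [[0, 0, 0], [0, 0, 0], 148],
    [[0, 0, 0], [0, 0, 0], 151],
    [[0, 0, 0], [0, 0, 0], 154],
    [[0, 0, 0], [0, 0, 0], 158],
    [[0, 0, 0], [0, 0, 0], 162],
    [[0, 0, 0], [0, 0, 0], 162]
  ],
  "grip_force": 25
}}

```text
time_s: 13.03
tcp_pos: [0.388, -0.0583, 0.167]
eef_rot: [179.7, -75.3, 60.3]
contact_force: [1.1, 0.1, 0.5]
gripper_width: 0.0335
```

Request:
{"api": "carry_out", "payload": {
  "plan": [
    [[0, 0, 0], [0, 0, 0], 185],
    [[0, 0, 0], [0, 0, 0], 185],
    [[0, 0, 0], [0, 0, 0], 185],
    [[0, 0, 0], [0, 0, 0], 185],
    [[0, 0, 0], [0, 0, 0], 185]
  ],
  "grip_force": 45
}}

```text
time_s: 13.45
tcp_pos: [0.388, -0.0584, 0.167]
eef_rot: [179.7, -75.3, 60.3]
contact_force: [0.8, -1.5, -0.1]
gripper_width: 0.0329
```

```bash
python3 - <<'E'
from fk import *
A,q=now();R=A[:3,:3];print("rest",A[:3,3]+.164*R[:,2])
B=A.copy();B[2,3]+=.15;seg(A,B,11,q)
E
```

```text
t 13.45 tcp [ 0.388  -0.0584  0.167 ] q [ -32.8   30.9  -30.2  -80.3  -78.5 -119.4] w 0.0329 F [ 0.8 -1.5 -0.1]
rest [0.4672 0.0791 0.1253]
 rows 11 shift [ 0.0132  0.     -0.0035] turn [-0.  0.  0.]
   tcp [ 0.388 -0.058  0.222] tip [0.474 0.091 0.176] q [ -32.   23.  -30.  -79.  -80. -128.]
   tcp [ 0.388 -0.058  0.276] tip [0.474 0.091 0.231] q [ -32.   15.  -28.  -78.  -81. -138.]
   max dq/row [0.2 2.1 0.6 0.3 0.4 2.3] ik err 0.0
```

Request:
{"api": "carry_out", "payload": {
  "plan": [
    [[0.004, 0, -0.001], [0, 0, 0], 185],
    [[0.008, 0, -0.0021], [0, 0, 0], 185],
    [[0.0132, 0, -0.0035], [0, 0, 0], 185],
    [[0.0132, 0, -0.0035], [0, 0, 0], 185],
    [[0.0132, 0, -0.0035], [0, 0, 0], 185],
    [[0.0132, 0, -0.0035], [0, 0, 0], 185],
    [[0.0132, 0, -0.0035], [0, 0, 0], 185],
    [[0.0132, 0, -0.0035], [0, 0, 0], 185],
    [[0.0132, 0, -0.0035], [0, 0, 0], 185],
    [[0.0132, 0, -0.0035], [0, 0, 0], 185],
    [[0.0132, 0, -0.0035], [0, 0, 0], 185],
    [[0, 0, 0], [0, 0, 0], 185]
  ]
}}

```text
time_s: 14.45
tcp_pos: [0.3876, -0.0583, 0.3052]
eef_rot: [178.6, -75.3, 61.4]
contact_force: [-0.1, -0.4, -1.7]
gripper_width: 0.0326
```

Request:
{"api": "carry_out", "payload": {
  "plan": [
    [[0.01, 0, -0.0026], [0, 0, 0], 185],
    [[0.005, 0, -0.0013], [0, 0, 0], 185],
    [[0, 0, 0], [0, 0, 0], 185],
    [[0, 0, 0], [0, 0, 0], 185],
    [[0, 0, 0], [0, 0, 0], 185]
  ]
}}

```text
time_s: 14.87
tcp_pos: [0.3876, -0.0583, 0.3173]
eef_rot: [179.9, -75.2, 60.1]
contact_force: [0.5, -0.1, -1.1]
gripper_width: 0.033
```

```bash
python3 - <<'E'
from look import *
A,q=now();R=A[:3,:3];P=A[:3,3]+.164*R[:,2];print("rest",P,"expected cactus mid",P-[0,0,.095])
crops("pics/lift.png",P-[0,0,.07],P-[0,0,.07])
ms=[]
for n in("top","scene"):
    h=cv2.cvtColor(r.capture(n),cv2.COLOR_RGB2HSV);m=cv2.inRange(h,(40,70,40),(80,255,255))
    u,v=proj(n,P-[0,0,.095]).astype(int);M=cv2.moments(m[v-18:v+18,u-18:u+18]);print(n,"green",M["m00"]/255)
    if M["m00"]: ms.append((M["m10"]/M["m00"]+u-18,M["m01"]/M["m00"]+v-18))
print(ms); 
if len(ms)==2: print(tri(*ms))
E
```

```text
t 14.87 tcp [ 0.3876 -0.0583  0.3173] q [ -31.2    9.6  -26.3  -77.3  -82.4 -144.7] w 0.033 F [ 0.5 -0.1 -1.1]
rest [0.4667 0.0791 0.2755] expected cactus mid [0.4667 0.0791 0.1805]
top crop origin 220 176 x5
scene crop origin 261 137 x5
top green 40.0
scene green 48.0
[(np.float64(263.725), np.float64(233.55)), (np.float64(305.0), np.float64(197.58333333333334))]
(array([0.4688, 0.0802, 0.1899]), np.float64(0.015734948681568384))
```

View pics/lift.png

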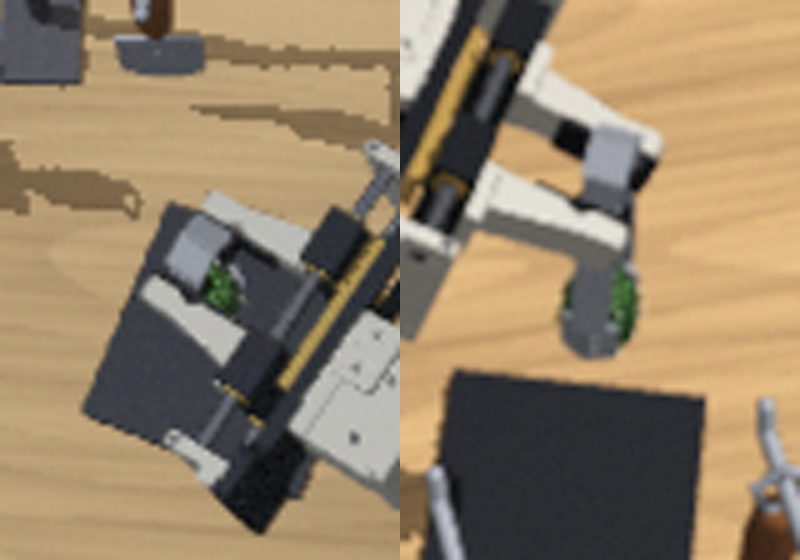

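The cactus hangs upright between the tips about 18 cm up and the slate is empty. I'll do a quick check that the other things haven't moved, then hand in.

```bash
python3 - <<'E'
from look import *
for n,boxes in(("top",{"pot":(165,200,225,260),"jar":(380,425,235,275),"trowel":(240,260,160,192),"rake":(340,366,160,190)}),("scene",{"jar":(115,163,225,275),"pot":(365,403,188,226),"trowel":(318,345,240,280),"rake":(195,215,262,300)})):
    a=cv2.imread(f"pics/{n}0.png").astype(int);b=r.capture(n)[:,:,::-1].astype(int)
    print(n,{k:float(np.abs(a-b)[v0:v1,u0:u1].max(2).__gt__(40).mean().round(3)) for k,(u0,u1,v0,v1) in boxes.items()})
now();print(r.close_job())
E
```

```text
top {'pot': 0.0, 'jar': 0.824, 'trowel': 0.0, 'rake': 0.0}
scene {'jar': 0.047, 'pot': 0.0, 'trowel': 0.0, 'rake': 0.008}
t 15.17 tcp [ 0.3878 -0.0584  0.3174] q [ -31.2    9.6  -26.3  -77.3  -82.4 -144.7] w 0.0329 F [-0.4  0.3 -1.6]
the job is handed in; nothing more can be done
None
```

The tongs are off the middle hook and pinched on the cactus, which is held upright above the slate. I handed the job in at 15.2 s; no verdict is reported.

**What I did:** I gripped the tongs on both rests with the tool pitched 15° down. I raised them 30 mm, drew them off the hook, turned them over the cactus and closed at 45 N. Then I lifted about 15 cm straight up.

**Last checks:**
- **Cactus:** the final picture shows it upright between both tips, with the slate empty below and the gripper body well clear of it. From the arm pose its centre is about 0.18 m up.
- **Grip:** the width holds steady at 33 mm, and the wrist force stays under 2 N.
- **Trowel, rake and pot:** image comparison shows them unchanged in both views.
- **Bell jar:** the scene view is nearly unchanged (5% of pixels differ, which I took to be shadow). The top view differs by 82%, apparently because the arm now covers the jar there, so that view could not confirm it. No contact force was felt near the jar at any point.

**What disagreed:**
- **Closed width:** the tongs closed to 33 mm over the rests rather than the stated 35 mm.
- **Height by camera:** the final two-view estimate of the cactus gave 0.19 m, but with a 16 mm ray miss because the tongs hide part of it. I relied on the arm pose instead.

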